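# Find the rocking corner of the weighing plate and press its shim flat

## Task

The small steel weighing plate on the stand beside the brooder rocks. With the fingertips press down on the disc at each of its four corners in turn, clockwise as seen from above (near left, far left, far right, near right as the robot sees it; the shim tabs stick out at the near and the far edge), pressing firmly for a moment each, to feel which one gives; then press flat the steel shim tab beside that corner, and only that one. Grasp and lift nothing, leave the plate where it lies, and do not disturb the cup on it or the other things around.

Things in the scene. Friction and masses are not known exactly. Their poses are not given: they have to be found in the camera images.
- stand: Low aluminium stand, 130 mm (its x, which points away from the robot and somewhat left) by 110 mm (its y, to the left), fixed on the table. Origin: centre of its underside, on the table. It carries four feet, one under each corner of the plate, and four hinged steel shims.
- plate: Loose steel plate, 130 x 110 x 8 mm, 0.9 kg, level on the stand's feet; origin: centre of its underside, 32 mm up. Three corners are firm; one, which varies and cannot be seen, has a soft foot: a push of about 5 N on its disc makes it dip 3 to 4 mm to a firm stop, and it comes up again when let go, while the opposite corner rises and falls.
- corner_near_left (a point): Centre of the dark disc, 20 mm across, that marks the pressing point on the plate's top face at its near left corner (seen along the stand's x): 41 mm from the plate's centre along x, 38 mm along y.
- corner_far_left (a point): Centre of the dark disc, 20 mm across, that marks the pressing point on the plate's top face at its far left corner (seen along the stand's x): 41 mm from the plate's centre along x, 38 mm along y.
- corner_far_right (a point): Centre of the dark disc, 20 mm across, that marks the pressing point on the plate's top face at its far right corner (seen along the stand's x): 41 mm from the plate's centre along x, 38 mm along y.
- corner_near_right (a point): Centre of the dark disc, 20 mm across, that marks the pressing point on the plate's top face at its near right corner (seen along the stand's x): 41 mm from the plate's centre along x, 38 mm along y.
- shim_near_left (a joint): Shim of the near left corner: steel rocker hinged on the stand under the plate's near (-x) edge. Value in rad: about 0 with its tab slanting up 45 degrees (start), 0.785 with the tab flat; its inner lobe then stands upright and bears the plate corner. Friction holds it where it is left; pushing the tab down takes 3 to 5 N.
- shim_near_left_tab (a point): Point on the upper face of the near left shim's tab, 45 mm out from its hinge; moves with it. The tab, 24 mm wide, 58 mm long, sticks out from the near (-x) edge, in line with that corner's disc. At the start this point is about 45 mm above the table and 22 mm outside the plate; flat, the tab's top is 13.5 mm up. Pushing straight down here until it stops lays it flat.
- shim_far_left (a joint): Shim of the far left corner: steel rocker hinged on the stand under the plate's far (+x) edge. Value in rad: about 0 with its tab slanting up 45 degrees (start), 0.785 with the tab flat; its inner lobe then stands upright and bears the plate corner. Friction holds it where it is left; pushing the tab down takes 3 to 5 N.
- shim_far_left_tab (a point): Point on the upper face of the far left shim's tab, 45 mm out from its hinge; moves with it. The tab, 24 mm wide, 58 mm long, sticks out from the far (+x) edge, in line with that corner's disc. At the start this point is about 45 mm above the table and 22 mm outside the plate; flat, the tab's top is 13.5 mm up. Pushing straight down here until it stops lays it flat.
- shim_far_right (a joint): Shim of the far right corner: steel rocker hinged on the stand under the plate's far (+x) edge. Value in rad: about 0 with its tab slanting up 45 degrees (start), 0.785 with the tab flat; its inner lobe then stands upright and bears the plate corner. Friction holds it where it is left; pushing the tab down takes 3 to 5 N.
- shim_far_right_tab (a point): Point on the upper face of the far right shim's tab, 45 mm out from its hinge; moves with it. The tab, 24 mm wide, 58 mm long, sticks out from the far (+x) edge, in line with that corner's disc. At the start this point is about 45 mm above the table and 22 mm outside the plate; flat, the tab's top is 13.5 mm up. Pushing straight down here until it stops lays it flat.
- shim_near_right (a joint): Shim of the near right corner: steel rocker hinged on the stand under the plate's near (-x) edge. Value in rad: about 0 with its tab slanting up 45 degrees (start), 0.785 with the tab flat; its inner lobe then stands upright and bears the plate corner. Friction holds it where it is left; pushing the tab down takes 3 to 5 N.
- shim_near_right_tab (a point): Point on the upper face of the near right shim's tab, 45 mm out from its hinge; moves with it. The tab, 24 mm wide, 58 mm long, sticks out from the near (-x) edge, in line with that corner's disc. At the start this point is about 45 mm above the table and 22 mm outside the plate; flat, the tab's top is 13.5 mm up. Pushing straight down here until it stops lays it flat.
- foot_1: One of the four feet under the plate, a black column 20 mm across with a rubber top, 26 mm tall, on the stand's base board under one corner's disc (5 mm inward along the stand's x); which foot is at which corner varies, and they all look alike. Origin: centre of its underside.
- foot_2: One of the four feet under the plate, a black column 20 mm across with a rubber top, 26 mm tall, on the stand's base board under one corner's disc (5 mm inward along the stand's x); which foot is at which corner varies, and they all look alike. Origin: centre of its underside.
- foot_3: One of the four feet under the plate, a black column 20 mm across with a rubber top, 26 mm tall, on the stand's base board under one corner's disc (5 mm inward along the stand's x); which foot is at which corner varies, and they all look alike. Origin: centre of its underside.
- foot_4: One of the four feet under the plate, a black column 20 mm across with a rubber top, 26 mm tall, on the stand's base board under one corner's disc (5 mm inward along the stand's x); which foot is at which corner varies, and they all look alike. Origin: centre of its underside.
- food_cup: Small cup of food, 42 mm across and 38 mm tall, standing loose near the middle of the plate. To be left alone. Origin: centre of its underside.
- glass_jar: Small glass jar, 62 mm across, 60 mm tall, loose left of the stand. To be left alone. Origin: centre of its underside.
- dropper: Dropper bottle, 33 mm across, 102 mm tall, loose behind the stand. To be left alone. Origin: centre of its underside.
- pen: Black pen, 140 mm long, loose left of the stand. To be left alone. Origin: underside at its middle.
- cell: Battery cell, 15 mm thick, 50 mm long, loose right of the stand. To be left alone. Origin: underside at its middle.

How it is judged:
By the outcome, as a careful person would: the job done as asked, in the order asked, and still so for the second after the job is handed in, with the robot touching nothing.
It also fails if it takes over 56 s, if anything falls off the work surface, if the arm or the gripper's body presses on something with over 40 N, if the wrist force passes 120 N, or if a joint passes its speed limit or range.

## Robot

A 7-joint arm with a two-finger parallel gripper is mounted at the origin on a cart in front of the work surface, level with it; the furniture and walls round the work are solid. World frame = base frame: x ahead of the robot, y to its left, z up, the work surface at z = 0. Lengths are in m, angles in rad, forces in N, time in s.
With the tool pointing down it reaches from about 0.425 to 0.925 m from the base axis. Payload 6.8 kg.
Tool frame: the origin (TCP) lies midway between the tips of the shut fingers; the grasp point (between the pads) lies 19 mm behind it; x points along the fingers, z is the direction in which the jaws open and shut, and the axes are right-handed (so a half turn about x gives the same grasp; the last joint's range is limited). The gripper opens to 85 mm and grips with 20 to 120 N. Pads are 22 mm wide; open, the fingers measure 114 mm over their backs; the gripper's body (76 mm by 85 mm) begins 54 mm behind the grasp point. The pads swing forward as they close: fully open they stand 13 mm farther back than shut.
Start: joints at [-1.274, 0.477, 0.022, 1.555, -0.011, 1.109, -0.083], TCP at [0.266, 0.62, 0.21] pointing down, gripper open.
Joint ranges: [-2.96, 2.96], [-0.34, 2.1], [-1.41, 1.46], [0.24, 2.44], [-1.37, 4.51], [0.17, 1.92], [-2.96, 2.96]. Speed limits (rad/s): [2.39, 2.39, 3.14, 3.14, 3.14, 3.14, 3.14].

## Interface

Orientations are given as a unit quaternion [w, x, y, z].
In Python, from station import bot gives the robot as it stands. The module is installed in compiled form; this text tells all that it offers.
- The arm moves only by the shell command python3 -m jog 'ROWS' [FORCE]. ROWS is text: rows parted by semicolons, each of 7 numbers parted by spaces: the shift along the tool's x, y, z in mm, then the turn, a rotation vector about the tool's x, y, z in units of 6 degrees (1.0 is 6 degrees), then the finger opening in mm, from 0 to 85.4. A call has 1 to 5 rows; each row shifts and turns the commanded pose from where the row before left it, along the tool's axes as they then stand; what a row does not reach is not made up. A row lasts 1/10 s, in which the tool goes at most 50 mm and 8.59 degrees, less where a joint would pass 70% of its speed; a pose out of reach is approached as far as the arm can. A call with a gripper value outside its range is refused whole. The fingers move at their own pace and stop on an object; FORCE is the grip in N (left out, the last holds). Time passes only in rows, so rows that do not move let the fingers close. It gives the time, the measured TCP pose, the force and the opening at its end, in the units of the state.
- bot.get_obs(): the state, without advancing time (a new reading comes with each control period).
- bot.read_camera(name): name is "scene" or "top"; returns (picture, depth): 480x640x3 uint8, red, green, blue; 480x640 float32, m along the optical axis (not along the pixel's ray), 0 where there is no reading.
- bot.calibration(name): a dict with "fx", "fy", "cx", "cy" (pixels), "T" (4x4, takes a point from camera to world coordinates). Camera axes: x right, y up, looking along -z (the intrinsics and any distortion apply to the point x, -y, -z); pixel columns grow to the right and rows downward; lengths in m; the calibration is good to about 2 mm. A picture is of the moment at which its call begins. calibration takes no time and is no camera call.
- bot.hand_in(): hands the job in, once; it reports no verdict.
The state is a dict: "t": time; "q": joint angles; "joint_vel": joint speeds; "joint_torque": joint torques, N m; "eef_pos": TCP position; "tool_rot": TCP orientation; "contact_force": force on the tool from outside, world axes, zero at the start; "torque": the same for the moment, N m; "gripper_width": opening from 0.0 (shut) to 1.0 (fully open).
Only numpy, scipy, OpenCV 4.12 (cv2) and the standard library are available. Lean on these libraries where they do the work, as an engineer would, in place of code of your own. Each camera call takes 0.05 s, during which the arm holds its last target.

## Working session

There is one attempt and no reset: what is moved stays moved. The work goes in short steps, Python scripts to look and compute and a shell command to move; the robot and the scene stay as the last step left them, time stands still between calls to the robot, and variables do not carry over. Pictures are saved under pics/ and viewed, and the job is handed in when it is done.

```bash
mkdir -p pics; python3 - <<'E'
from station import bot
import cv2, numpy as np
o=bot.get_obs()
for k,v in o.items(): print(k,np.round(v,4))
for n in ("scene","top"):
    p,d=bot.read_camera(n)
    cv2.imwrite(f"pics/{n}0.png",p[:,:,::-1]); np.save(f"pics/{n}0.npy",d)
    c=bot.calibration(n); print(n,{k:np.round(v,4) for k,v in c.items()})
E
```

```text
t 0.0
q [-1.2741  0.4778  0.0223  1.5565 -0.0115  1.1092 -0.0831]
joint_vel [-0.0004  0.0011 -0.0003 -0.0022 -0.     -0.0007 -0.0005]
joint_torque [-8.00000e-04 -5.96452e+01  1.60790e+00 -2.81196e+01  1.25000e-02
  9.50000e-03  0.00000e+00]
eef_pos [0.2656 0.6199 0.2092]
tool_rot [ 0.5898 -0.3897  0.5908  0.3889]
contact_force [ 0.0416 -0.5472  0.6972]
torque [-0.0112  0.0094  0.0361]
gripper_width 0.9999
scene {'fx': np.float64(537.9751), 'fy': np.float64(537.9751), 'cx': np.float64(306.7506), 'cy': np.float64(245.0381), 'T': array([[-0.776 ,  0.227 , -0.5885,  0.0312],
       [-0.6307, -0.282 ,  0.7229,  0.9583],
       [-0.0019,  0.9322,  0.362 ,  0.3851],
       [ 0.    ,  0.    ,  0.    ,  1.    ]])}
top {'fx': np.float64(460.1804), 'fy': np.float64(460.1804), 'cx': np.float64(315.8063), 'cy': np.float64(238.4479), 'T': array([[ 0.0079,  0.9878, -0.1555,  0.3728],
       [-0.9994,  0.0128,  0.0308,  0.3671],
       [ 0.0324,  0.1551,  0.9874,  0.8912],
       [ 0.    ,  0.    ,  0.    ,  1.    ]])}
```

View pics/scene0.png

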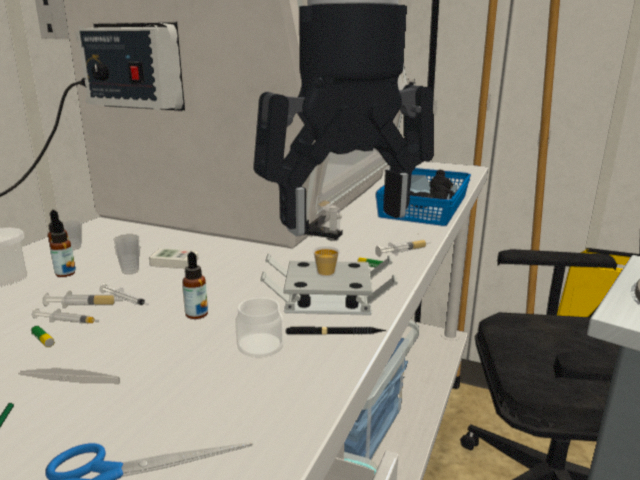

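View pics/top0.png

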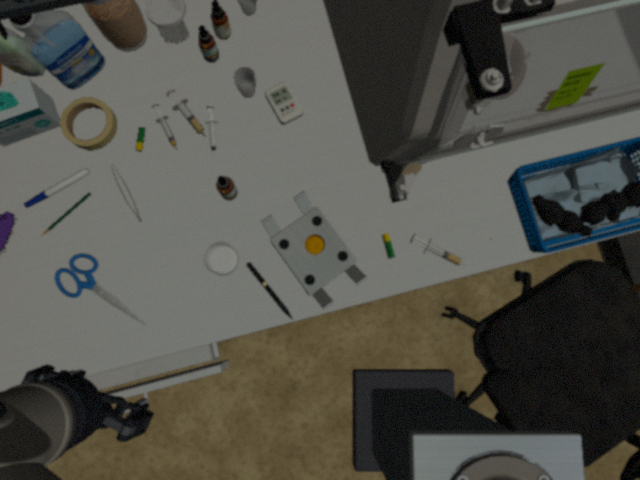

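```bash
cat > h.py <<'E'
import numpy as np
from station import bot
def ray(n,u,v):
    c=bot.calibration(n); T=np.array(c["T"])
    d=np.array([(u-c["cx"])/c["fx"],-(v-c["cy"])/c["fy"],-1.0])
    return T[:3,3],T[:3,:3]@d
def atz(n,u,v,z):
    o,d=ray(n,u,v); return o+d*(z-o[2])/d[2]
def proj(n,p):
    c=bot.calibration(n); T=np.array(c["T"]); q=T[:3,:3].T@(np.array(p)-T[:3,3])
    return c["cx"]+c["fx"]*q[0]/-q[2], c["cy"]+c["fy"]*(-q[1])/-q[2]
E
python3 - <<'E'
import cv2
p=cv2.imread("pics/top0.png")[165:325,195:415]
cv2.imwrite("pics/topc.png",cv2.resize(p,None,fx=3.6,fy=3.6,interpolation=cv2.INTER_CUBIC))
p=cv2.imread("pics/scene0.png")[200:360,220:440]
cv2.imwrite("pics/scc.png",cv2.resize(p,None,fx=3.6,fy=3.6,interpolation=cv2.INTER_CUBIC))
E
```

```text
(no output)
```

View pics/topc.png

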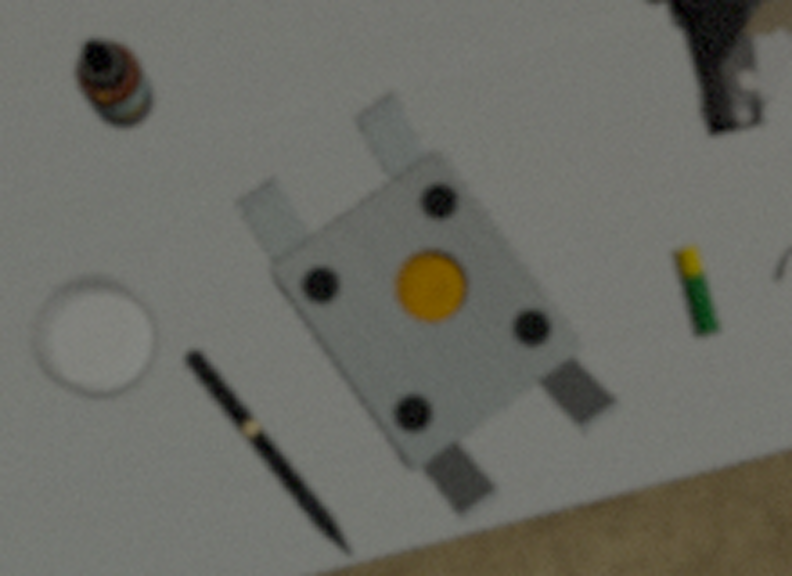

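View pics/scc.png

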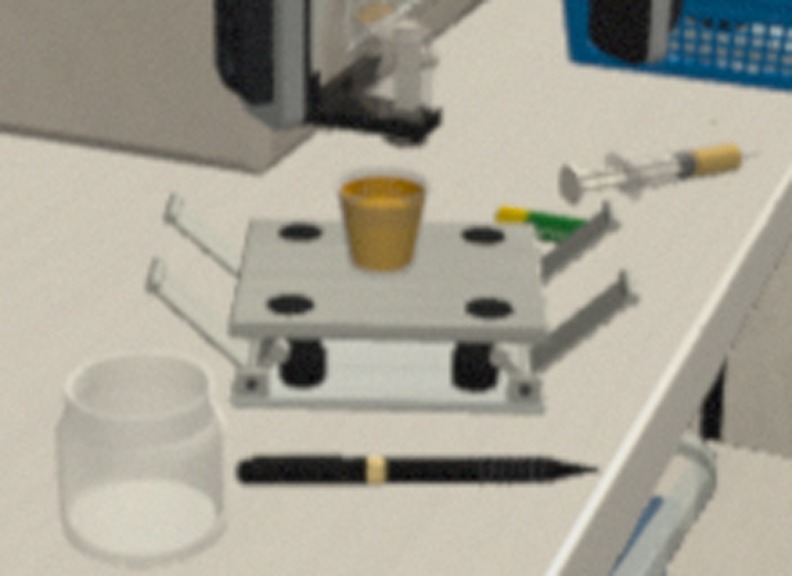

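```bash
python3 - <<'E'
from h import *
import numpy as np
f=lambda u,o:(u+.5)/3.6-.5+o
T=dict(nl=(413,413),fl=(320,285),fr=(440,201),nr=(533,327))
S=dict(nl=(489,308),fl=(291,304),fr=(301,232),nr=(483,236))
for D,n,ox,oy in((T,"top",195,165),(S,"scene",220,200)):
    P={k:atz(n,f(u,ox),f(v,oy),0.04) for k,(u,v) in D.items()}
    for k in P: print(n,k,P[k].round(4))
    c=sum(P.values())/4; x=(P['fl']+P['fr']-P['nl']-P['nr'])/2; y=(P['nl']+P['fl']-P['nr']-P['fr'])/2
    print(n,"c",c.round(4),np.linalg.norm(x),np.linalg.norm(y),np.degrees(np.arctan2(x[1],x[0])),np.degrees(np.arctan2(-y[0],y[1])))
print("cup",atz("top",f(432,195),f(287,165),.078))
d=np.load("pics/top0.npy");ds=np.load("pics/scene0.npy")
def pd(n,u,v,d):
    o,r=ray(n,u,v); return o+r*d[int(round(v)),int(round(u))]
for k,(u,v) in T.items(): print(k,pd("top",f(u,195),f(v,165),d).round(4))
for k,(u,v) in S.items(): print(k,pd("scene",f(u,220),f(v,200),ds).round(4))
from scipy.spatial.transform import Rotation as R
q=bot.get_obs()["tool_rot"]; print(R.from_quat(q,scalar_first=True).as_matrix().round(3))
E
```

```text
top nl [0.4302 0.3519 0.04  ]
top fl [0.496  0.4008 0.04  ]
top fr [0.5412 0.3389 0.04  ]
top nr [0.4754 0.2901 0.04  ]
top c [0.4857 0.3454 0.04  ] 0.08190863017143832 0.07657111922184565 36.567898364247895 36.1573627987169
scene nl [0.4318 0.3518 0.04  ]
scene fl [0.4979 0.4001 0.04  ]
scene fr [0.5427 0.3391 0.04  ]
scene nr [0.4762 0.2914 0.04  ]
scene c [0.4872 0.3456 0.04  ] 0.0818431904312167 0.07528478337899704 35.930460804021024 36.32036189774114
cup [0.49015853 0.34377634 0.078     ]
nl [0.4303 0.3519 0.039 ]
fl [0.4962 0.4008 0.0384]
fr [0.5418 0.3388 0.037 ]
nr [0.4753 0.2902 0.0405]
nl [0.4317 0.3519 0.0401]
fl [0.4964 0.4019 0.0411]
fr [0.542  0.34   0.0405]
nr [0.4755 0.2925 0.0405]
[[-0.001 -0.919  0.394]
 [-0.002  0.394  0.919]
 [-1.    -0.    -0.002]]
```

```bash
python3 -m jog '0 -20 -14 -1 0 0 0; 0 -26 -18 -1 0 0 0; 0 -26 -18 0 0 0 0; 0 -26 -18 0 0 0 0; 0 -26 -18 0 0 0 0' 40
cat > st.py <<'E'
from h import *
import sys
from scipy.spatial.transform import Rotation as R
C=np.array([.4864,.3455]); A=np.radians(36.2)
X=np.array([np.cos(A),np.sin(A)]); Y=np.array([-np.sin(A),np.cos(A)])
G=dict(nl=(-.041,.038),fl=(.041,.038),fr=(.041,-.038),nr=(-.041,-.038),tnl=(-.087,.038),tfl=(.087,.038),tfr=(.087,-.038),tnr=(-.087,-.038),m=(0,0))
def show(tgt=None):
    o=bot.get_obs(); p=o["eef_pos"]; M=R.from_quat(o["tool_rot"],scalar_first=True).as_matrix()
    s=p[:2]-C; print("t",o["t"],"stand xy mm",(s@X*1e3).round(1),(s@Y*1e3).round(1),"z",(p[2]*1e3).round(1),"F",np.round(o["contact_force"],1),"w",round(o["gripper_width"],3))
    yaw=np.degrees(np.arctan2(M[1,2],M[0,2])); print("tool x",M[:,0].round(3),"yaw err deg",round(np.degrees(A)+90-yaw,2),"q",np.round(o["q"],2))
    if tgt:
        g=C+X*G[tgt][0]+Y*G[tgt][1]; d=np.array([g[0]-p[0],g[1]-p[1],0]); print("to",tgt,"world",g.round(4),"tool mm",(M.T@d*1e3).round(1))
if __name__=="__main__": show(sys.argv[1] if len(sys.argv)>1 else None)
E
python3 st.py nl
```

```text
t: 0.6
eef_pos: [0.3649, 0.5054, 0.2098]
tool_rot: [0.546, -0.449, 0.547, 0.449]
contact_force: [-0.1, 0.5, 0.3]
gripper_width: 0.143
t 0.6 stand xy mm -3.6 200.8 z 209.8 F [-0.1  0.5  0.3] w 0.143
tool x [-0.    -0.001 -1.   ] yaw err deg 47.39 q [-1.05  0.39  0.01  1.69 -0.    1.06  0.33]
to nl world [0.4309 0.3519] tool mm [ 1.000e-01 -9.450e+01 -1.377e+02]
```

```bash
python3 -m jog '0 0 -22 -1.3 0 0 0; 0 0 -22 -1.3 0 0 0; 0 0 -22 -1.3 0 0 0; 0 0 -22 -1.3 0 0 0; 0 0 -22 -1.3 0 0 0'; python3 -m jog '0 0 0 -1.2 0 0 0;0 0 0 0 0 0 0';python3 st.py nl
```

```text
t: 1.1
eef_pos: [0.3721, 0.3979, 0.2099]
tool_rot: [0.363, -0.607, 0.364, 0.607]
contact_force: [0.2, -0.1, 0.0]
gripper_width: 0.001
t: 1.3
eef_pos: [0.3728, 0.3981, 0.21]
tool_rot: [0.326, -0.627, 0.327, 0.627]
contact_force: [0.5, -0.1, 0.2]
gripper_width: 0.002
t 1.3 stand xy mm -60.6 109.6 z 210.0 F [ 0.5 -0.1  0.2] w 0.002
tool x [-0. -0. -1.] yaw err deg 1.22 q [-0.84  0.27 -0.12  1.86  0.04  1.01  1.21]
to nl world [0.4309 0.3519] tool mm [ -0.  -21.1 -71.1]
```

```bash
python3 -m jog '15 -7 -24 -0.2 0 0 0; 30 -7 -24 0 0 0 0; 30 -7 -22 0 0 0 0; 25 0 0 0 0 0 0; 10 0 0 0 0 0 0'; python3 -m jog '0 0 0 0 0 0 0;0 0 0 0 0 0 0';python3 st.py nl; python3 - <<'E'
from station import bot
import cv2
p,d=bot.read_camera("scene");cv2.imwrite("pics/s1.png",cv2.resize(p[140:360,190:480,::-1],None,fx=2.7,fy=2.7,interpolation=cv2.INTER_CUBIC))
E
```

```text
t: 1.8
eef_pos: [0.4294, 0.3534, 0.0975]
tool_rot: [0.32, -0.63, 0.322, 0.631]
contact_force: [0.2, 0.7, 0.1]
gripper_width: -0.001
t: 2.0
eef_pos: [0.4303, 0.356, 0.101]
tool_rot: [0.32, -0.631, 0.319, 0.631]
contact_force: [-0.9, 0.5, 0.1]
gripper_width: -0.0
t 2.0 stand xy mm -39.1 41.6 z 101.0 F [-0.9  0.5  0.1] w -0.0
tool x [ 0.001  0.001 -1.   ] yaw err deg -0.04 q [-0.74  0.42 -0.08  1.93  0.05  0.79  1.36]
to nl world [0.4309 0.3519] tool mm [-0.   1.9 -3.6]
```

View pics/s1.png

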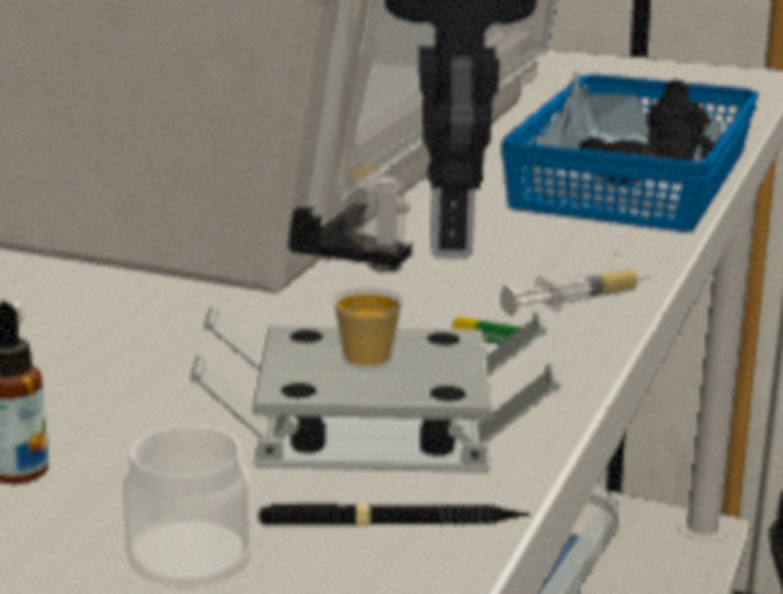

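The picture shows the shut fingertips at about (452, 250), above the near left disc (448, 392) and seen edge-on, well clear of the cup at (367, 330).

```bash
python3 -m jog '15 2 -3.6 0 0 0 0; 20 0 0 0 0 0 0; 10 0 0 0 0 0 0; 4 0 0 0 0 0 0; 0 0 0 0 0 0 0';python3 st.py nl; python3 -m jog '2 0 0 0 0 0 0;2 0 0 0 0 0 0;2 0 0 0 0 0 0;0 0 0 0 0 0 0'; python3 st.py nl
```

```text
t: 2.55
eef_pos: [0.431, 0.3509, 0.0515]
tool_rot: [-0.32, 0.631, -0.32, -0.631]
contact_force: [-0.4, -0.5, -0.7]
gripper_width: -0.002
t 2.55 stand xy mm -41.5 37.1 z 51.5 F [-0.4 -0.5 -0.7] w -0.002
tool x [ 0.  0. -1.] yaw err deg -0.03 q [-0.73  0.49 -0.08  1.97  0.06  0.69  1.36]
to nl world [0.4309 0.3519] tool mm [ 0.  -0.5  0.9]
t: 2.95
eef_pos: [0.431, 0.3504, 0.0451]
tool_rot: [0.32, -0.631, 0.32, 0.631]
contact_force: [0.5, 0.5, 0.0]
gripper_width: -0.002
t 2.95 stand xy mm -41.8 36.7 z 45.1 F [0.5 0.5 0. ] w -0.002
tool x [-0. -0. -1.] yaw err deg -0.0 q [-0.73  0.5  -0.08  1.97  0.06  0.68  1.36]
to nl world [0.4309 0.3519] tool mm [-0.  -0.8  1.3]
```

```bash
python3 -m jog '2 0.8 1 0 0 0 0;2 0 0 0 0 0 0;0 0 0 0 0 0 0'; for i in 1 ; do python3 -m jog '1 0 0 0 0 0 0;0 0 0 0 0 0 0'; done; python3 -m jog '1 0 0 0 0 0 0;0 0 0 0 0 0 0';python3 -m jog '1 0 0 0 0 0 0;0 0 0 0 0 0 0'
```

```text
t: 3.25
eef_pos: [0.4295, 0.3507, 0.0409]
tool_rot: [0.32, -0.631, 0.32, 0.631]
contact_force: [0.2, -0.8, -0.7]
gripper_width: -0.003
t: 3.45
eef_pos: [0.4297, 0.3508, 0.0401]
tool_rot: [0.32, -0.631, 0.32, 0.631]
contact_force: [0.1, -0.5, -0.8]
gripper_width: -0.001
t: 3.65
eef_pos: [0.4298, 0.3508, 0.0391]
tool_rot: [0.32, -0.631, 0.32, 0.631]
contact_force: [-0.7, 0.1, -0.3]
gripper_width: 0.0
t: 3.85
eef_pos: [0.4297, 0.3508, 0.0381]
tool_rot: [0.32, -0.631, 0.32, 0.631]
contact_force: [-0.7, -0.5, -0.1]
gripper_width: -0.002
```

```bash
python3 -m jog '1 0 0 0 0 0 0;0 0 0 0 0 0 0'|grep -E 'eef|force'; python3 -m jog '1 0 0 0 0 0 0;0 0 0 0 0 0 0'|grep -E 'eef|force';python3 -m jog '1 0 0 0 0 0 0;0 0 0 0 0 0 0'|grep -E 'eef|force'
```

```text
eef_pos: [0.4297, 0.3508, 0.0371]
contact_force: [0.0, 0.1, 0.5]
eef_pos: [0.4297, 0.3508, 0.0361]
contact_force: [0.3, 0.9, -0.4]
eef_pos: [0.4298, 0.3508, 0.0351]
contact_force: [0.9, -0.2, 0.2]
```

```bash
python3 - <<'E'
from station import bot
import cv2,numpy as np
p,d=bot.read_camera("scene");cv2.imwrite("pics/s2.png",cv2.resize(p[210:340,250:410,::-1],None,fx=4.5,fy=4.5,interpolation=cv2.INTER_CUBIC))
print(bot.get_obs()["contact_force"])
E
```

```text
[-0.27664352 -0.25530739 -0.39006125]
```

View pics/s2.png

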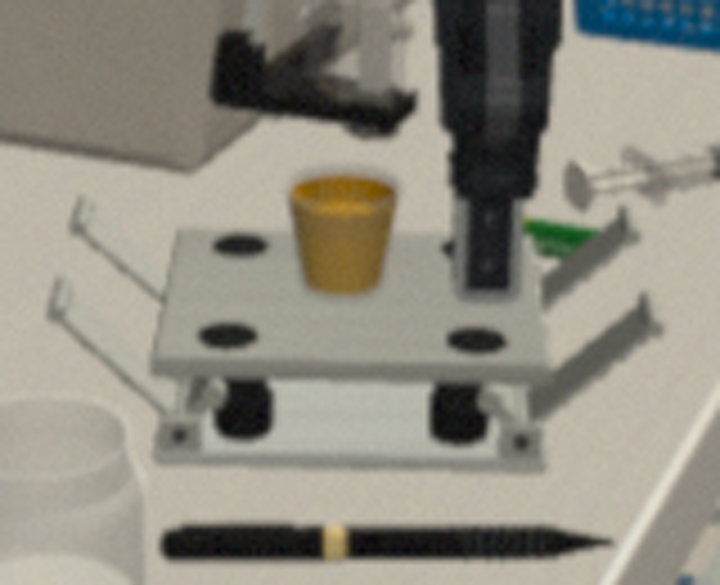

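```bash
python3 - <<'E'
from h import *
import cv2
p,d=bot.read_camera("scene")
e=bot.get_obs()["eef_pos"]; print(e, proj("scene",e), proj("top",e))
f=lambda u,o:(u+.5)/4.5-.5+o
for u,v in((465,280),(470,285),(488,260),(488,280),(488,290),(500,290),(510,285)):
    uu,vv=f(u,250),f(v,210); o,r=ray("scene",uu,vv); print(u,v,(o+r*d[int(round(vv)),int(round(uu))]).round(4))
p,d=bot.read_camera("top");cv2.imwrite("pics/t2.png",cv2.resize(p[165:325,195:415,::-1],None,fx=3.6,fy=3.6,interpolation=cv2.INTER_CUBIC))
E
```

```text
[0.42975673 0.35079774 0.03515176] (np.float64(356.8918859236871), np.float64(288.3020640686326)) (np.float64(309.9011688826824), np.float64(279.7944555844341))
465 280 [0.4273 0.3664 0.0681]
470 285 [0.4268 0.3641 0.0657]
488 260 [0.4218 0.3619 0.075 ]
488 280 [0.4206 0.3632 0.0688]
488 290 [0.4223 0.3604 0.0638]
500 290 [0.4188 0.3587 0.0643]
510 285 [0.4193 0.3522 0.0636]
```

View pics/t2.png

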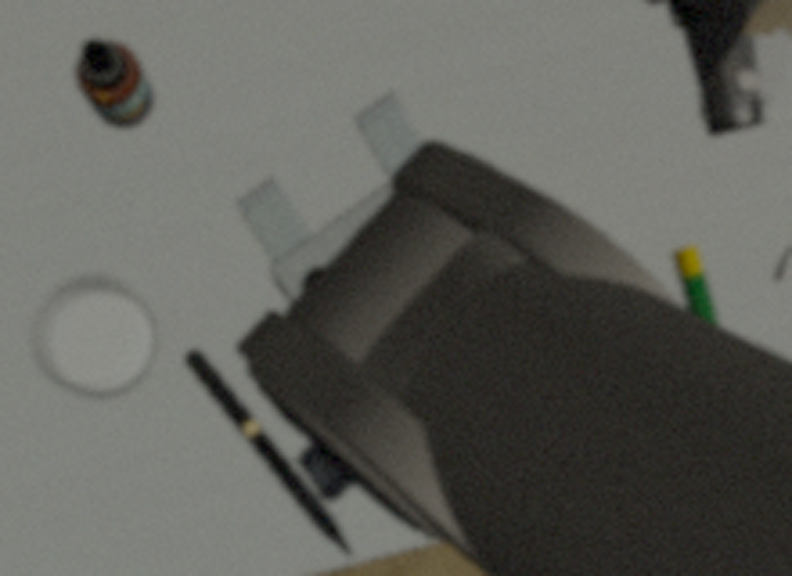

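```bash
python3 - <<'E'
from h import *
e=np.array([0.4303,0.356,0.101])
for dz in (0,.01,.02,.025,.03): print(dz,np.round(proj("scene",e+[0,0,dz]),1), np.round(proj("scene",np.array([.4298,.3508,.0352])+[0,0,dz]),1))
print("s1 tip", (452+.5)/2.7-.5+190,(254+.5)/2.7-.5+140, "s2 tip",(488.5)/4.5-.5+250,(297.5)/4.5-.5+210)
e=np.array([.2656,.6199,.2092]); z=np.array([.394,.919,0])
for s in(1,-1):
  for dz in (0,.013,.03,.04): print(s,dz,np.round(proj("scene",e+s*.0427*z+[0,0,dz]),1))
E
```

```text
0 [356.  248.1] [356.9 288.3]
0.01 [356.2 241.5] [357.1 282.2]
0.02 [356.4 235. ] [357.3 276. ]
0.025 [356.5 231.7] [357.4 272.9]
0.03 [356.7 228.4] [357.5 269.8]
s1 tip 357.0925925925926 233.75925925925924 s2 tip 358.05555555555554 275.6111111111111
1 0 [299.4 273.4]
1 0.013 [299.2 258.3]
1 0.03 [299.1 238. ]
1 0.04 [299.  225.8]
-1 0 [387.5 254.3]
-1 0.013 [388.3 240.3]
-1 0.03 [389.3 221.4]
-1 0.04 [390.  210.1]
```

The camera puts the tips about 23 mm higher than the reported TCP. That fits the lack of contact so far, so I'll go by force and keep descending slowly.

```bash
python3 -m jog '2 0 0 0 0 0 0;2 0 0 0 0 0 0;0 0 0 0 0 0 0'|grep -E 'eef|force'; python3 -m jog '2 0 0 0 0 0 0;2 0 0 0 0 0 0;0 0 0 0 0 0 0'|grep -E 'eef|force';python3 -m jog '2 0 0 0 0 0 0;0 0 0 0 0 0 0'|grep -E 'eef|force';python3 -m jog '1 0 0 0 0 0 0;0 0 0 0 0 0 0'|grep -E 'eef|force'
python3 - <<'E'
from station import bot
import cv2
p,d=bot.read_camera("scene");cv2.imwrite("pics/s3.png",cv2.resize(p[210:340,250:410,::-1],None,fx=4.5,fy=4.5,interpolation=cv2.INTER_CUBIC))
E
```

```text
eef_pos: [0.4296, 0.3506, 0.0308]
contact_force: [0.4, -0.2, 0.2]
eef_pos: [0.4296, 0.3507, 0.0269]
contact_force: [-1.5, -0.7, -0.4]
eef_pos: [0.4297, 0.3508, 0.025]
contact_force: [-0.7, 0.2, 0.3]
eef_pos: [0.4297, 0.3508, 0.0241]
contact_force: [0.8, 0.8, 0.2]
```

View pics/s3.png

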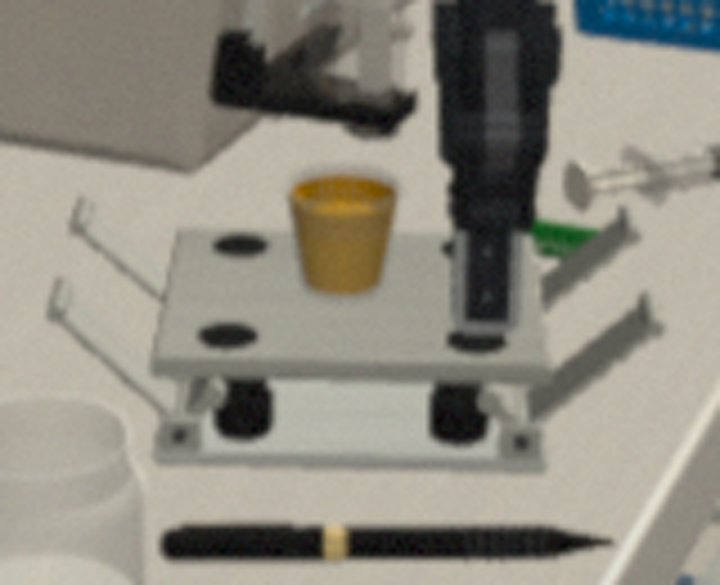

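```bash
python3 -m jog '1 -2.5 0 0 0 0 0;0 0 0 0 0 0 0'|grep -E 'eef|force'; python3 -m jog '1 0 0 0 0 0 0;0 0 0 0 0 0 0'|grep -E 'eef|force';python3 -m jog '1 0 0 0 0 0 0;0 0 0 0 0 0 0'|grep -E 'eef|force';python3 -m jog '1 0 0 0 0 0 0;0 0 0 0 0 0 0'|grep -E 'eef|force'
```

```text
eef_pos: [0.4321, 0.3526, 0.0232]
contact_force: [0.4, 0.5, 0.0]
eef_pos: [0.4317, 0.3522, 0.0221]
contact_force: [-0.6, 0.4, -0.8]
eef_pos: [0.4317, 0.3523, 0.0211]
contact_force: [-0.2, -0.1, 0.5]
eef_pos: [0.4317, 0.3522, 0.0201]
contact_force: [0.1, 0.3, 0.3]
```

```bash
python3 -m jog '1 0 0 0 0 0 0;0 0 0 0 0 0 0'|grep -E 'eef|force'; python3 -m jog '1 0 0 0 0 0 0;0 0 0 0 0 0 0'|grep -E 'eef|force';python3 -m jog '1 0 0 0 0 0 0;0 0 0 0 0 0 0'|grep -E 'eef|force'
```

```text
eef_pos: [0.4318, 0.3523, 0.0191]
contact_force: [0.2, -0.5, -0.4]
eef_pos: [0.4318, 0.3523, 0.019]
contact_force: [-2.9, -2.5, 8.4]
eef_pos: [0.4319, 0.3523, 0.0189]
contact_force: [-4.9, -3.8, 19.1]
```

```bash
python3 -m jog '0 0 0 0 0 0 0;0 0 0 0 0 0 0;0 0 0 0 0 0 0;0 0 0 0 0 0 0'|grep -E 't:|eef|force'; python3 -m jog '-2 0 0 0 0 0 0;-10 0 0 0 0 0 0;-20 0 0 0 0 0 0;-8 0 0 0 0 0 0;0 0 0 0 0 0 0';python3 st.py fl
```

```text
t: 7.45
eef_pos: [0.4319, 0.3524, 0.0189]
tool_rot: [-0.32, 0.631, -0.32, -0.631]
contact_force: [-4.7, -3.7, 18.1]
t: 7.95
eef_pos: [0.4327, 0.3531, 0.0586]
tool_rot: [-0.321, 0.631, -0.319, -0.63]
contact_force: [0.8, 0.3, -0.6]
gripper_width: 0.002
t 7.95 stand xy mm -38.9 37.9 z 58.6 F [ 0.8  0.3 -0.6] w 0.002
tool x [ 0.002  0.002 -1.   ] yaw err deg 0.0 q [-0.74  0.48 -0.08  1.96  0.06  0.7   1.36]
to fl world [0.497  0.4004] tool mm [  0.2 -79.9   0.1]
```

```bash
python3 -m jog '0 -20 0 0 0 0 0;0 -30 0 0 0 0 0;0 -22 0 0 0 0 0;0 -7 0 0 0 0 0;0 0 0 0 0 0 0'|grep -E force;python3 st.py fl;python3 -m jog '5 0 0 0 0 0 0;10 0 0 0 0 0 0;10 0 0 0 0 0 0;6 0 0 0 0 0 0;0 0 0 0 0 0 0'|grep -E force;python3 st.py fl
```

```text
contact_force: [-0.9, 0.3, 0.2]
t 8.45 stand xy mm 38.9 37.7 z 56.3 F [-0.9  0.3  0.2] w -0.003
tool x [-0.001 -0.001 -1.   ] yaw err deg 0.0 q [-0.73  0.59 -0.07  1.77  0.05  0.79  1.38]
to fl world [0.497  0.4004] tool mm [-0.  -2.1  0.3]
contact_force: [0.4, -1.3, 0.4]
t 8.95 stand xy mm 37.6 37.6 z 24.7 F [ 0.4 -1.3  0.4] w 0.004
tool x [-0.002 -0.002 -1.   ] yaw err deg -0.01 q [-0.73  0.63 -0.07  1.78  0.06  0.74  1.38]
to fl world [0.497  0.4004] tool mm [-0.  -3.4  0.4]
```

```bash
python3 -m jog '2 -3 0 0 0 0 0;1 0 0 0 0 0 0;0 0 0 0 0 0 0'|grep -E 'eef|force';python3 st.py fl; python3 -m jog '1 0 0 0 0 0 0;0 0 0 0 0 0 0'|grep -E 'eef|force';python3 -m jog '1 0 0 0 0 0 0;0 0 0 0 0 0 0'|grep -E 'eef|force';python3 -m jog '1 0 0 0 0 0 0;0 0 0 0 0 0 0'|grep -E 'eef|force'
```

```text
eef_pos: [0.4982, 0.4009, 0.0234]
contact_force: [-0.2, -0.1, 0.1]
t 9.25 stand xy mm 42.3 37.7 z 23.4 F [-0.2 -0.1  0.1] w -0.001
tool x [ 0.  0. -1.] yaw err deg 0.0 q [-0.73  0.64 -0.07  1.77  0.06  0.73  1.38]
to fl world [0.497  0.4004] tool mm [-0.   1.3  0.3]
eef_pos: [0.498, 0.4007, 0.0223]
contact_force: [-0.1, 0.7, -0.0]
eef_pos: [0.4979, 0.4007, 0.0211]
contact_force: [-0.9, 0.5, -0.6]
eef_pos: [0.4979, 0.4007, 0.0201]
contact_force: [-1.1, 0.1, -0.1]
```

```bash
python3 -m jog '1 0 0 0 0 0 0;0 0 0 0 0 0 0'|grep -E 'eef|force';python3 -m jog '1 0 0 0 0 0 0;0 0 0 0 0 0 0'|grep -E 'eef|force';python3 -m jog '1 0 0 0 0 0 0;0 0 0 0 0 0 0'|grep -E 'eef|force'
```

```text
eef_pos: [0.498, 0.4008, 0.0191]
contact_force: [-0.6, -0.5, 0.3]
eef_pos: [0.498, 0.4008, 0.019]
contact_force: [-1.5, -2.4, 6.7]
eef_pos: [0.4981, 0.4008, 0.0189]
contact_force: [-3.7, -3.1, 13.8]
```

```bash
python3 -m jog '0.5 0 0 0 0 0 0;0 0 0 0 0 0 0;0 0 0 0 0 0 0;0 0 0 0 0 0 0;0 0 0 0 0 0 0'|grep -E 'eef|force';python3 -m jog '-2 0 0 0 0 0 0;-10 0 0 0 0 0 0;-20 0 0 0 0 0 0;-8 0 0 0 0 0 0;0 0 0 0 0 0 0'|grep force;python3 st.py fr
```

```text
eef_pos: [0.4981, 0.4008, 0.0189]
contact_force: [-6.4, -4.2, 17.6]
contact_force: [0.3, 0.1, -1.0]
t 11.45 stand xy mm 43.2 37.8 z 58.3 F [ 0.3  0.1 -1. ] w -0.002
tool x [ 0.002  0.002 -1.   ] yaw err deg 0.0 q [-0.73  0.59 -0.07  1.76  0.05  0.79  1.38]
to fr world [0.5419 0.3391] tool mm [ -0.    2.2 -75.8]
```

```bash
python3 -m jog '0 0 -20 0 0 0 0;0 0 -28 0 0 0 0;0 0 -20 0 0 0 0;0 1 -8 0 0 0 0;0 0 0 0 0 0 0'|grep -E force;python3 st.py fr;python3 -m jog '5 0 0 0 0 0 0;10 0 0 0 0 0 0;10 0 0 0 0 0 0;6 0 0 0 0 0 0;0 0 0 0 0 0 0'|grep -E force;python3 st.py fr
```

```text
contact_force: [0.0, 0.4, 0.0]
t 11.95 stand xy mm 40.4 -39.7 z 56.0 F [0.  0.4 0. ] w -0.001
tool x [-0.001 -0.001 -1.   ] yaw err deg 0.13 q [-0.61  0.59 -0.06  1.76  0.05  0.79  1.5 ]
to fr world [0.5419 0.3391] tool mm [-0.  -0.6  1.7]
contact_force: [0.1, -0.0, 0.3]
t 12.45 stand xy mm 39.8 -37.7 z 24.0 F [ 0.1 -0.   0.3] w 0.001
tool x [-0.002 -0.002 -1.   ] yaw err deg -0.05 q [-0.61  0.63 -0.06  1.77  0.05  0.74  1.5 ]
to fr world [0.5419 0.3391] tool mm [-0.  -1.2 -0.3]
```

```bash
python3 -m jog '2 0 0 0 0 0 0;1 0 0 0 0 0 0;0 0 0 0 0 0 0'|grep -E 'eef|force';python3 st.py fr; python3 -m jog '1 0 0 0 0 0 0;0 0 0 0 0 0 0'|grep -E 'eef|force';python3 -m jog '1 0 0 0 0 0 0;0 0 0 0 0 0 0'|grep -E 'eef|force';python3 -m jog '1 0 0 0 0 0 0;0 0 0 0 0 0 0'|grep -E 'eef|force';python3 -m jog '1 0 0 0 0 0 0;0 0 0 0 0 0 0'|grep -E 'eef|force'
```

```text
eef_pos: [0.5422, 0.3389, 0.0229]
contact_force: [-0.1, 0.7, -0.6]
t 12.75 stand xy mm 41.2 -38.3 z 22.9 F [-0.1  0.7 -0.6] w -0.001
tool x [ 0.  0. -1.] yaw err deg -0.0 q [-0.61  0.64 -0.06  1.77  0.06  0.73  1.5 ]
to fr world [0.5419 0.3391] tool mm [-0.   0.2  0.3]
eef_pos: [0.5421, 0.3389, 0.0218]
contact_force: [-0.7, -0.8, -0.1]
eef_pos: [0.542, 0.3388, 0.0206]
contact_force: [-0.8, -0.0, -0.9]
eef_pos: [0.542, 0.3388, 0.0196]
contact_force: [-0.2, -0.7, -0.0]
eef_pos: [0.5422, 0.3389, 0.0188]
contact_force: [-0.6, -0.1, 1.8]
```

```bash
for k in 1; do python3 -m jog '1 0 0 0 0 0 0;0 0 0 0 0 0 0'|grep -E 'eef|force'; done; python3 -m jog '1 0 0 0 0 0 0;0 0 0 0 0 0 0'|grep -E 'eef|force';python3 -m jog '0.5 0 0 0 0 0 0;0 0 0 0 0 0 0'|grep -E 'eef|force'
```

```text
eef_pos: [0.5423, 0.3389, 0.0179]
contact_force: [-0.5, -1.1, 2.7]
eef_pos: [0.5424, 0.3389, 0.0168]
contact_force: [1.3, -1.4, 3.4]
eef_pos: [0.5424, 0.3389, 0.0164]
contact_force: [1.3, -0.4, 2.3]
```

This corner gives: about 2.5 mm down at only 3 N. I'll continue to its stop.

```bash
python3 -m jog '0.7 0 0 0 0 0 0;0 0 0 0 0 0 0'|grep -E 'eef|force'; python3 -m jog '1 0 0 0 0 0 0;0 0 0 0 0 0 0'|grep -E 'eef|force';python3 -m jog '1 0 0 0 0 0 0;0 0 0 0 0 0 0'|grep -E 'eef|force'
```

```text
eef_pos: [0.5425, 0.3389, 0.0158]
contact_force: [1.5, -1.4, 3.9]
eef_pos: [0.5426, 0.339, 0.0156]
contact_force: [-1.4, -2.6, 10.1]
eef_pos: [0.5426, 0.339, 0.0153]
contact_force: [-2.3, -2.9, 16.3]
```

```bash
python3 -m jog '0 0 0 0 0 0 0;0 0 0 0 0 0 0;0 0 0 0 0 0 0'|grep -E 'eef|force';python3 -m jog '-1.5 0 0 0 0 0 0;-1 0 0 0 0 0 0;-1 0 0 0 0 0 0;-1 0 0 0 0 0 0;-1.5 0 0 0 0 0 0'|grep -E 'eef|force';python3 -m jog '-1 0 0 0 0 0 0;-6 0 0 0 0 0 0;-18 0 0 0 0 0 0;-10 0 0 0 0 0 0;0 0 0 0 0 0 0'|grep force;python3 st.py nr
python3 - <<'E'
from station import bot
import cv2
p,d=bot.read_camera("scene");cv2.imwrite("pics/s4.png",cv2.resize(p[210:340,250:410,::-1],None,fx=4.5,fy=4.5,interpolation=cv2.INTER_CUBIC))
E
```

```text
eef_pos: [0.5427, 0.339, 0.0154]
contact_force: [-2.2, -3.2, 17.1]
eef_pos: [0.5419, 0.3389, 0.0193]
contact_force: [-0.1, 0.2, 0.2]
contact_force: [-0.0, -0.4, -0.8]
t 16.05 stand xy mm 42.1 -38.2 z 56.2 F [-0.  -0.4 -0.8] w 0.002
tool x [ 0.002  0.002 -1.   ] yaw err deg -0.01 q [-0.61  0.59 -0.06  1.76  0.05  0.79  1.5 ]
to nr world [0.4758 0.2906] tool mm [-0.2 83.1  0.2]
```

View pics/s4.png

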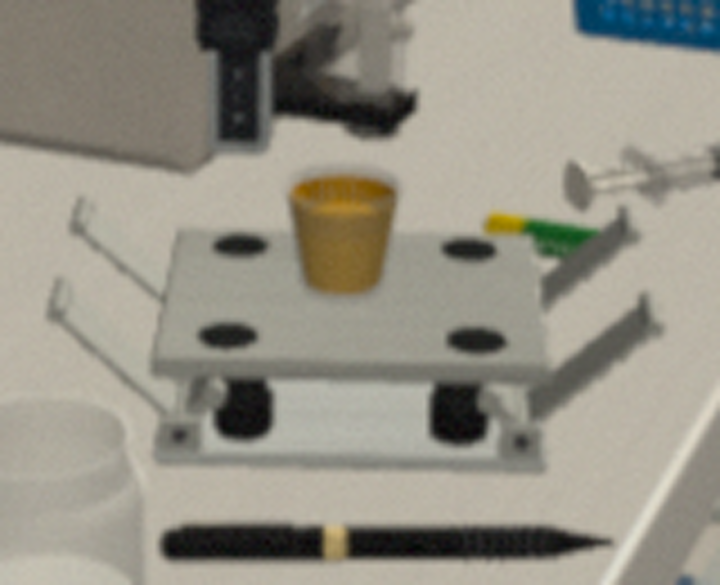

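The plate (discs at (240, 245), (468, 248), (227, 335) and (476, 340)) and the cup (343, 235) sit unchanged. Next is the fourth corner, near right.

```bash
python3 -m jog '-3 20 0 0 0 0 0;0 30 0 0 0 0 0;0 24 0 0 0 0 0;0 8 0 0 0 0 0;0 0 0 0 0 0 0'|grep -E force;python3 st.py nr;python3 -m jog '5 0 0 0 0 0 0;10 0 0 0 0 0 0;10 0 0 0 0 0 0;7 0 0 0 0 0 0;0 0 0 0 0 0 0'|grep -E force;python3 st.py nr
```

```text
contact_force: [0.4, -0.7, -0.5]
t 16.6 stand xy mm -42.1 -38.3 z 57.1 F [ 0.4 -0.7 -0.5] w -0.002
tool x [-0.001 -0.001 -1.   ] yaw err deg -0.0 q [-0.6   0.48 -0.07  1.96  0.05  0.7   1.5 ]
to nr world [0.4758 0.2906] tool mm [-0.  -1.1  0.3]
contact_force: [-0.8, -1.4, -0.1]
t 17.1 stand xy mm -42.0 -38.2 z 23.8 F [-0.8 -1.4 -0.1] w 0.001
tool x [-0.002 -0.002 -1.   ] yaw err deg -0.01 q [-0.61  0.53 -0.07  1.97  0.06  0.64  1.49]
to nr world [0.4758 0.2906] tool mm [-0.  -1.   0.2]
```

```bash
python3 -m jog '1 0 0 0 0 0 0;1 0 0 0 0 0 0;0 0 0 0 0 0 0'|grep -E 'eef|force';python3 st.py nr; python3 -m jog '1 0 0 0 0 0 0;0 0 0 0 0 0 0'|grep -E 'eef|force';python3 -m jog '1 0 0 0 0 0 0;0 0 0 0 0 0 0'|grep -E 'eef|force';python3 -m jog '1 0 0 0 0 0 0;0 0 0 0 0 0 0'|grep -E 'eef|force';python3 -m jog '1 0 0 0 0 0 0;0 0 0 0 0 0 0'|grep -E 'eef|force'
```

```text
eef_pos: [0.4761, 0.2905, 0.0237]
contact_force: [-0.5, -0.8, 0.5]
t 17.4 stand xy mm -40.8 -38.3 z 23.7 F [-0.5 -0.8  0.5] w -0.001
tool x [ 0.  0. -1.] yaw err deg -0.0 q [-0.61  0.53 -0.07  1.97  0.06  0.63  1.49]
to nr world [0.4758 0.2906] tool mm [-0.   0.2  0.3]
eef_pos: [0.4759, 0.2904, 0.0226]
contact_force: [0.6, 0.3, -0.1]
eef_pos: [0.4758, 0.2904, 0.0215]
contact_force: [-0.3, -0.8, 0.6]
eef_pos: [0.4758, 0.2904, 0.0204]
contact_force: [-0.6, -0.4, 0.3]
eef_pos: [0.4758, 0.2903, 0.0194]
contact_force: [0.2, 0.0, 0.3]
```

```bash
python3 -m jog '1 0 0 0 0 0 0;0 0 0 0 0 0 0'|grep -E 'eef|force';python3 -m jog '1 0 0 0 0 0 0;0 0 0 0 0 0 0'|grep -E 'eef|force';python3 -m jog '0.5 0 0 0 0 0 0;0 0 0 0 0 0 0;0 0 0 0 0 0 0;0 0 0 0 0 0 0'|grep -E 'eef|force'
```

```text
eef_pos: [0.4759, 0.2904, 0.019]
contact_force: [-1.3, -1.5, 6.4]
eef_pos: [0.476, 0.2904, 0.0189]
contact_force: [-5.3, -3.0, 15.3]
eef_pos: [0.476, 0.2904, 0.0189]
contact_force: [-4.8, -3.2, 20.6]
```

```bash
python3 -m jog '-2 0 0 0 0 0 0;-10 0 0 0 0 0 0;-25 0 0 0 0 0 0;-20 0 0 0 0 0 0;0 0 0 0 0 0 0'|grep force;python3 st.py tfr
python3 - <<'E'
from st import *
d=np.load("pics/top0.npy");c=bot.calibration("top");T=np.array(c["T"])
v,u=np.mgrid[0:480,0:640]
P=np.stack([(u-c["cx"])/c["fx"]*d,-(v-c["cy"])/c["fy"]*d,-d],-1)@T[:3,:3].T+T[:3,3]
g=C+X*.087-Y*.038; print(g)
r=np.hypot(P[...,0]-g[0],P[...,1]-g[1])
dx=(P[...,:2]-g)@X; dy=(P[...,:2]-g)@Y
m=(d>0)&(r<.25)&(P[...,2]>.06)&~((abs((P[...,:2]-C)@X)<.07)&(abs((P[...,:2]-C)@Y)<.06))
H,_,_=np.histogram2d(dx[m],dy[m],bins=[np.arange(-.25,.26,.05)]*2)
Z=np.zeros((10,10))
i=((dx[m]+.25)//.05).astype(int);j=((dy[m]+.25)//.05).astype(int);np.maximum.at(Z,(i,j),P[...,2][m])
print("rows dx -250..250, cols dy -250..250; max z mm");print((Z*1e3).astype(int))
E
```

```text
contact_force: [-0.3, 0.3, -0.4]
t 19.5 stand xy mm -38.8 -38.3 z 77.0 F [-0.3  0.3 -0.4] w -0.001
tool x [ 0.004  0.003 -1.   ] yaw err deg 0.0 q [-0.6   0.45 -0.07  1.95  0.05  0.74  1.5 ]
to tfr world [0.579  0.3662] tool mm [   0.7 -125.8    0.3]
[0.57904856 0.3662182 ]
rows dx -250..250, cols dy -250..250; max z mm
[[  0   0   0   0   0   0   0   0   0   0]
 [  0   0   0   0   0   0   0   0   0   0]
 [298 490 483   0   0   0   0   0   0   0]
 [487 491 490   0   0   0   0   0   0   0]
 [497 489 320   0   0   0   0 712  61  60]
 [  0 482   0   0   0   0   0 714 712  61]
 [  0 414   0   0   0   0  77  95   0   0]
 [341 338   0   0   0   0  99 101   0   0]
 [  0   0   0   0   0   0   0   0   0   0]
 [  0   0   0  62  64   0   0   0   0   0]]
```

```bash
python3 - <<'E'
from st import *
d=np.load("pics/top0.npy");c=bot.calibration("top");T=np.array(c["T"])
v,u=np.mgrid[0:480,0:640]
P=np.stack([(u-c["cx"])/c["fx"]*d,-(v-c["cy"])/c["fy"]*d,-d],-1)@T[:3,:3].T+T[:3,3]
g=C+X*.087-Y*.038
dx=(P[...,:2]-g)@X; dy=(P[...,:2]-g)@Y
m=(d>0)&(P[...,2]>.6)&(abs(dx)<.2)&(abs(dy)<.2); print("z>.6",m.sum(), u[m][:9],v[m][:9])
m=(d>0)&(P[...,2]>.1)&(abs(dx)<.2)&(dy>-.3)&(dy<0)
i=np.argsort(-dy[m])[:400:20]
for k in i: print(u[m][k],v[m][k],(dx[m][k]*1e3).round(),(dy[m][k]*1e3).round(),(P[m][k,2]*1e3).round())
m=(d>0)&(P[...,2]>.05)&(P[...,2]<.13)&(u>205)&(u<240)&(v>170)&(v<205)
print("dropper",(dx[m].min()*1e3,dx[m].max()*1e3,dy[m].min()*1e3,dy[m].max()*1e3), P[...,2][m].max())
E
```

```text
z>.6 1025 [ 5  6  7  8  9 10 11 12 13] [0 0 0 0 0 0 0 0 0]
478 98 -100.0 -138.0 472.0
477 99 -99.0 -140.0 467.0
481 97 -101.0 -140.0 474.0
471 108 -100.0 -141.0 447.0
475 87 -89.0 -141.0 475.0
480 99 -101.0 -142.0 468.0
472 108 -100.0 -142.0 446.0
467 107 -96.0 -142.0 440.0
466 109 -96.0 -142.0 436.0
475 101 -98.0 -143.0 458.0
477 86 -90.0 -143.0 476.0
466 107 -95.0 -143.0 437.0
476 84 -88.0 -143.0 476.0
471 96 -91.0 -143.0 457.0
473 89 -88.0 -143.0 467.0
478 85 -90.0 -144.0 477.0
474 103 -98.0 -144.0 452.0
472 90 -88.0 -144.0 464.0
481 86 -93.0 -144.0 479.0
476 107 -102.0 -144.0 450.0
dropper (np.float64(89.79951508387515), np.float64(119.56423542924038), np.float64(87.86420082290584), np.float64(120.10906241019073)) 0.10166563927980299
```

```bash
python3 -m jog '0 -15 0 0 0 0 0;0 -30 0 0 0 0 0;0 -34 0 0 0 0 0;0 -30 0 0 0 0 0;0 -16 0 0 0 0 0'|grep -E force;python3 -m jog '0 0 0 0 0 0 0;0 0 0 0 0 0 0'|grep -E force;python3 st.py tfr;python3 - <<'E'
from station import bot
import cv2
p,d=bot.read_camera("scene");cv2.imwrite("pics/s5.png",cv2.resize(p[150:340,220:420,::-1],None,fx=3.1,fy=3.1,interpolation=cv2.INTER_CUBIC))
E
```

```text
contact_force: [0.2, -0.0, -0.7]
contact_force: [-0.9, -0.7, 0.2]
t 20.2 stand xy mm 83.0 -38.3 z 73.1 F [-0.9 -0.7  0.2] w -0.001
tool x [-0.001 -0.001 -1.   ] yaw err deg -0.0 q [-0.61  0.63 -0.06  1.64  0.05  0.88  1.51]
to tfr world [0.579  0.3662] tool mm [-0.  -4.   0.3]
```

View pics/s5.png

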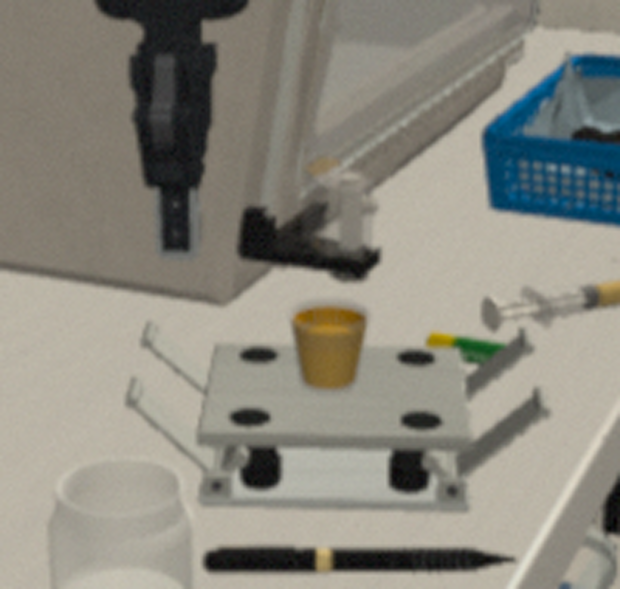

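The tips (178, 250) are above the far right tab, which runs from (150, 330) to (205, 390). They need about 5 mm more outward, then down.

```bash
python3 -m jog '5 -5 0 0 0 0 0;15 0 0 0 0 0 0;10 0 0 0 0 0 0;2 0 0 0 0 0 0;0 0 0 0 0 0 0'|grep -E force;python3 st.py tfr
```

```text
contact_force: [0.4, -0.3, 0.6]
t 20.75 stand xy mm 88.1 -38.2 z 40.9 F [ 0.4 -0.3  0.6] w -0.003
tool x [-0.002 -0.001 -1.   ] yaw err deg -0.01 q [-0.61  0.67 -0.06  1.64  0.05  0.83  1.51]
to tfr world [0.579  0.3662] tool mm [0.  1.1 0.2]
```

```bash
for i in 1; do python3 -m jog '2 0 0 0 0 0 0;2 0 0 0 0 0 0;2 0 0 0 0 0 0;0 0 0 0 0 0 0'|grep -E 'eef|force'; done; python3 -m jog '2 0 0 0 0 0 0;2 0 0 0 0 0 0;2 0 0 0 0 0 0;0 0 0 0 0 0 0'|grep -E 'eef|force'; python3 -m jog '2 0 0 0 0 0 0;2 0 0 0 0 0 0;2 0 0 0 0 0 0;0 0 0 0 0 0 0'|grep -E 'eef|force';python3 - <<'E'
from station import bot
import cv2
p,d=bot.read_camera("scene");cv2.imwrite("pics/s6.png",cv2.resize(p[210:340,230:390,::-1],None,fx=4.5,fy=4.5,interpolation=cv2.INTER_CUBIC))
E
python3 st.py tfr
```

```text
eef_pos: [0.5807, 0.3671, 0.0358]
contact_force: [-0.3, -0.8, 0.0]
eef_pos: [0.5807, 0.3671, 0.0297]
contact_force: [-0.7, -0.5, 0.5]
eef_pos: [0.5804, 0.3669, 0.0234]
contact_force: [-0.5, 0.7, 0.8]
t 22.0 stand xy mm 88.7 -38.2 z 23.6 F [ 0.9 -0.  -0.3] w -0.001
tool x [-0.001 -0.    -1.   ] yaw err deg -0.01 q [-0.61  0.7  -0.06  1.65  0.05  0.8   1.51]
to tfr world [0.579  0.3662] tool mm [0.  1.7 0.2]
```

View pics/s6.png

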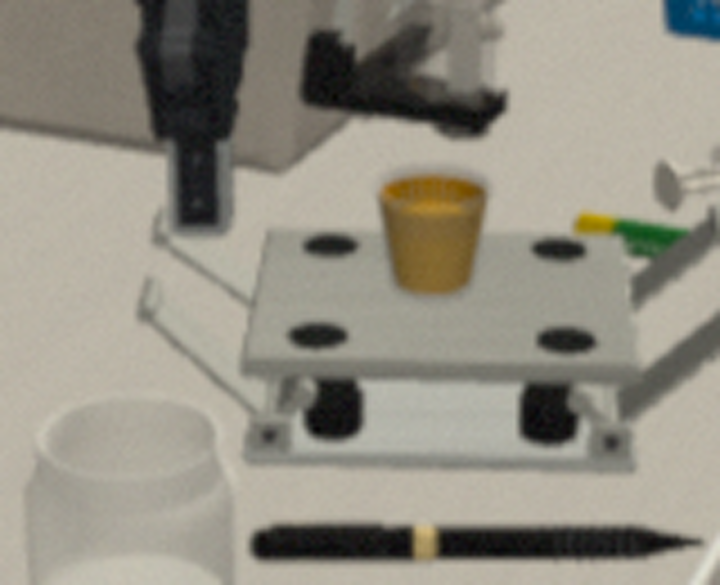

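The tips (198, 232) are just above the far right tab, inside its end at (155, 225), with a gap to the plate edge at (262, 240). I'll press on.

```bash
python3 -m jog '2 0 0 0 0 0 0;2 0 0 0 0 0 0;0 0 0 0 0 0 0'|grep -E 'eef|force'; python3 -m jog '2 0 0 0 0 0 0;2 0 0 0 0 0 0;0 0 0 0 0 0 0'|grep -E 'eef|force';  python3 -m jog '2 0 0 0 0 0 0;2 0 0 0 0 0 0;0 0 0 0 0 0 0'|grep -E 'eef|force'; python3 -m jog '2 0 0 0 0 0 0;2 0 0 0 0 0 0;0 0 0 0 0 0 0'|grep -E 'eef|force'; python3 st.py tfr
```

```text
eef_pos: [0.5809, 0.3672, 0.0198]
contact_force: [-0.1, 0.1, -0.1]
eef_pos: [0.5807, 0.3671, 0.0157]
contact_force: [0.3, -0.3, 0.7]
eef_pos: [0.5806, 0.3671, 0.0116]
contact_force: [-0.1, 0.4, 0.7]
eef_pos: [0.5807, 0.3671, 0.0077]
contact_force: [0.6, 0.8, -0.3]
t 23.2 stand xy mm 88.8 -38.3 z 7.7 F [ 0.6  0.8 -0.3] w 0.001
tool x [-0. -0. -1.] yaw err deg -0.01 q [-0.61  0.72 -0.06  1.65  0.05  0.77  1.51]
to tfr world [0.579  0.3662] tool mm [0.  1.8 0.3]
```

```bash
python3 - <<'E'
from station import bot
import cv2
p,d=bot.read_camera("scene");cv2.imwrite("pics/s7.png",cv2.resize(p[210:310,230:350,::-1],None,fx=6,fy=6,interpolation=cv2.INTER_CUBIC))
E
```

```text
(no output)
```

View pics/s7.png

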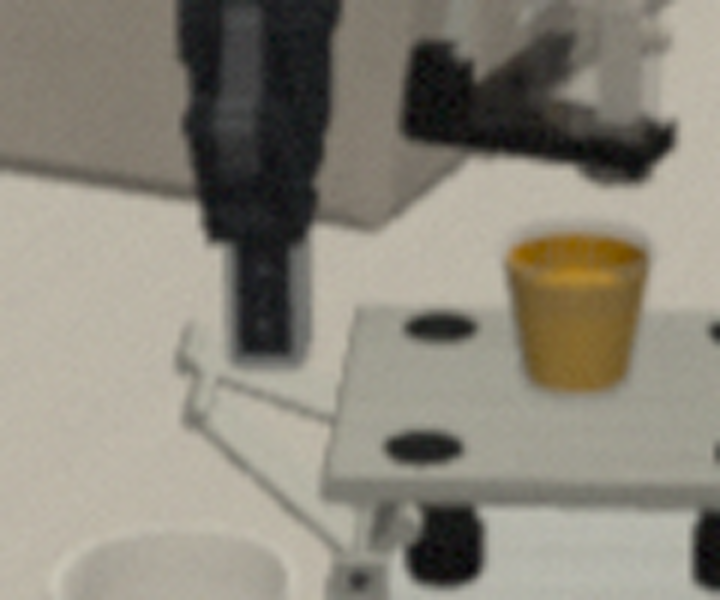

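The tab is turning down: it now slants shallowly from (190, 345) to (330, 415). I'll continue to the stop.

```bash
python3 -m jog '2 0 0 0 0 0 0;2 0 0 0 0 0 0'|grep -E 'eef|force'; python3 -m jog '2 0 0 0 0 0 0;2 0 0 0 0 0 0'|grep -E 'eef|force'; python3 -m jog '2 0 0 0 0 0 0;1 0 0 0 0 0 0'|grep -E 'eef|force';  python3 -m jog '1 0 0 0 0 0 0'|grep -E 'eef|force'; python3 -m jog '1 0 0 0 0 0 0;0 0 0 0 0 0 0'|grep -E 'eef|force'; python3 -m jog '1 0 0 0 0 0 0;0 0 0 0 0 0 0'|grep -E 'eef|force'
```

```text
eef_pos: [0.5811, 0.3675, 0.0041]
contact_force: [0.9, 0.3, 2.6]
eef_pos: [0.5811, 0.3674, 0.0]
contact_force: [0.9, 0.3, 2.3]
eef_pos: [0.5808, 0.3672, -0.0032]
contact_force: [1.5, 1.3, 2.0]
eef_pos: [0.5808, 0.3673, -0.0041]
contact_force: [0.7, 1.0, 2.6]
eef_pos: [0.5806, 0.3671, -0.0052]
contact_force: [0.6, 1.1, 1.2]
eef_pos: [0.5807, 0.3671, -0.0062]
contact_force: [1.2, 1.0, 1.8]
```

```bash
python3 -m jog '1 0 0 0 0 0 0;0 0 0 0 0 0 0'|grep -E 'eef|force'; python3 -m jog '1 0 0 0 0 0 0;0 0 0 0 0 0 0'|grep -E 'eef|force'; python3 -m jog '1 0 0 0 0 0 0;0 0 0 0 0 0 0'|grep -E 'eef|force'
```

```text
eef_pos: [0.5806, 0.3671, -0.0072]
contact_force: [0.2, 2.2, 1.4]
eef_pos: [0.5807, 0.3671, -0.0075]
contact_force: [-0.8, 0.4, 7.2]
eef_pos: [0.5807, 0.3671, -0.0075]
contact_force: [-2.5, -3.0, 12.9]
```

```bash
python3 -m jog '0.7 0 0 0 0 0 0;0 0 0 0 0 0 0;0 0 0 0 0 0 0;0 0 0 0 0 0 0'|grep -E 'eef|force'; python3 -m jog '-3 0 0 0 0 0 0;-10 0 0 0 0 0 0;-25 0 0 0 0 0 0;-35 0 0 0 0 0 0;-40 0 0 0 0 0 0'|grep -E 'eef|force';python3 -m jog '-40 0 0 0 0 0 0;-30 20 0 0 0 0 0;0 30 0 0 0 0 0;0 30 0 0 0 0 0;0 30 0 0 0 0 0'|grep -E 'eef|force';python3 -m jog '0 30 0 0 0 0 0;0 30 0 0 0 0 0;0 10 0 0 0 0 0;0 0 0 0 0 0 0;0 0 0 0 0 0 0'
python3 - <<'E'
from station import bot
import cv2
p,d=bot.read_camera("scene");cv2.imwrite("pics/s8.png",cv2.resize(p[200:360,220:440,::-1],None,fx=3.6,fy=3.6,interpolation=cv2.INTER_CUBIC))
p,d=bot.read_camera("top");cv2.imwrite("pics/t8.png",cv2.resize(p[165:325,195:415,::-1],None,fx=3.6,fy=3.6,interpolation=cv2.INTER_CUBIC))
E
```

```text
eef_pos: [0.5808, 0.3671, -0.0076]
contact_force: [-3.7, -2.5, 17.1]
eef_pos: [0.5795, 0.3663, 0.1032]
contact_force: [0.3, 0.5, 0.3]
eef_pos: [0.4908, 0.3012, 0.1735]
contact_force: [-0.5, 0.1, 0.7]
t: 26.85
eef_pos: [0.4365, 0.2617, 0.1737]
tool_rot: [-0.32, 0.631, -0.319, -0.63]
contact_force: [0.5, -0.2, -0.5]
gripper_width: 0.001
```

View pics/s8.png

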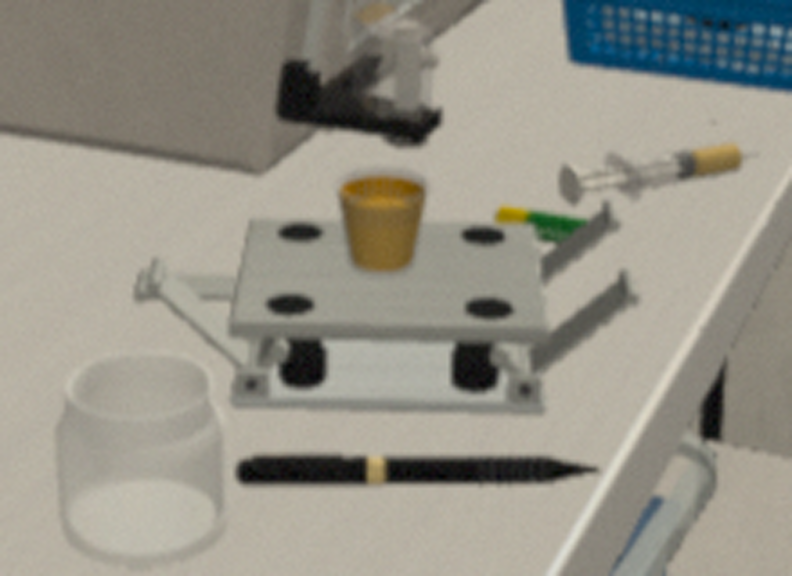

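View pics/t8.png

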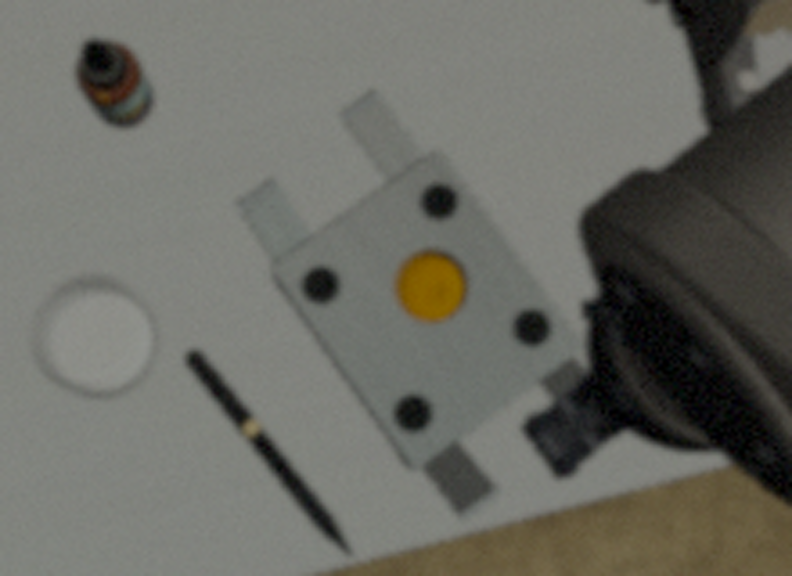

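In both pictures the far right tab lies flat, running from about (140, 285) to (235, 290) in the scene crop. The other three tabs still slant up, and the plate, cup, jar, pen, dropper and cell are where they were. The arm is clear.

```bash
python3 -c "
from station import bot
print(bot.hand_in())"
```

```text
the job is handed in; nothing more can be done
None
```

I found the soft corner, far right, pressed its shim tab flat and left the other three alone. The job went in at about 27 s of the 56 s allowed.

- **Presses:** I pressed the discs in the order near left, far left, far right, near right, at about 16–21 N each. Near left, far left and near right were firm, giving no more than about 0.2 mm. Far right dipped about 3.3 mm at 2–4 N, then came to a firm stop.
- **Shim:** I pressed the far right tab straight down until it stopped. The fingertips were then 13.5 mm above the table, which is the height given for a flat tab, and I held it there at about 17 N.
- **Last pictures:** The far right tab is flat and the other three still slant up. The plate, cup, jar, dropper, pen and cell look where they were, and the arm is clear of everything.

**Disagreements:**
- The fingertips are about 21 mm higher than the reported TCP. I noticed this when no contact came at the first disc. The camera put them about 23 mm higher, and contact with the plate gave 21 mm. I went by contact force from there.
- The tab moved down with about 1–3 N measured, less than the stated 3–5 N.

I did not press the far right corner again afterwards, because the task did not ask for it. So it is not tested by feel that the corner is now firm.

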